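Find the loaded sample case and slide it under the scanner

ROBOT

A 6-joint arm with a two-finger parallel gripper is mounted at the origin on the work surface. World frame = base frame: x ahead of the robot, y to its left, z up, the work surface at z = 0. Lengths are in m, angles in rad, forces in N, time in s.
With the tool pointing down it reaches from about 0.325 to 0.9 m from the base axis. Payload 6.1 kg.
Tool frame: the origin (TCP) lies midway between the tips of the shut fingers; the grasp point (between the pads) lies manip.grip_point_offset behind it (manip.grip_point_offset is the distance from the TCP to the grasp point, in m); z points along the fingers, y is the line along which they close (so a half turn about z gives the same grasp; the last joint's range is limited). The gripper opens to 87 mm and grips with 3 to 60 N. Pads are 19 mm wide; open, the fingers measure 117 mm over their backs; the gripper's body (75 mm by 190 mm) begins 51 mm behind the grasp point.
Start: joints at [-1.363, 0.22, 1.526, -0, 1.395, -0.126], TCP at [0.205, -0.59, 0.223] pointing down, gripper open.
Joint ranges: [-2.98, 2.98], [-0.91, 2.08], [0.09, 2.57], [-1.24, 4.39], [0.2, 2.65], [-2.68, 2.68]. Speed limits (rad/s): [2.57, 2.57, 3.01, 3.14, 3.14, 3.14].

INTERFACE

Orientations are given as [roll, pitch, yaw] about the fixed x, y, z axes, in that order (R = Rz(yaw) Ry(pitch) Rx(roll)).
In Python, from bench import manip, vision, sign_off, models gives the robot as it stands. The module is installed in compiled form; this text tells all that it offers.
- The arm moves only by the tool send_rows, never from a script. Its argument "deltas" is one flat list of numbers, 7 for each row, row after row: the shift along the tool's x, y, z in mm, then the turn, a rotation vector about the tool's x, y, z in degrees, then the closure in counts, from 0 (fully open) to 255 (shut). In form: [tx, ty, tz, rx, ry, rz, gripper, tx, ty, tz, rx, ry, rz, gripper, ...]. A call has 1 to 10 rows; each row is the pose to reach, as a shift and turn from the pose commanded when the call began, along the tool's axes at that moment; what a row does not reach only later rows make up. A row lasts 1/12 s, in which the tool goes at most 41.7 mm and 7.16 degrees, less where a joint would pass 70% of its speed; a pose out of reach is approached as far as the arm can. A call with a gripper value outside its range is refused whole. The fingers move at their own pace and stop on an object; "force" is the grip in N (left out, the last holds). Time passes only in rows, so rows that repeat a pose let the fingers close. It gives the time, the measured TCP pose, the force, the opening and the grip force at its end, in the units of the state.
- manip.get_state(): the state, without advancing time (a new reading comes with each control period).
- vision.snapshot(name): name is "scene" or "top" or "wrist"; returns a dict with "color" (480x640x3 uint8, blue, green, red), "vertical_fov" (degrees; the focal length in pixels is half the picture's height over the tangent of half this angle, whatever the lens; pixels are square), "cx", "cy" (the principal point, pixels), "world_from_camera" (4x4, takes a point from camera to world coordinates). Camera axes: x right, y down, z forward; pixel columns grow to the right and rows downward; lengths in m; the calibration is good to about 2 mm. A picture is of the moment at which its call begins. There is no depth.
- sign_off(): hands the job in; it is judged then, once.
Trained networks look in a picture, given as the dict that the camera call returned (one of the last four; its "shot" number tells which), for a name from the list of things; names that differ only in an ending like _2 or _b are one class to them, and where a whole thing is asked for, a point or a joint stands for the part that bears it (a point fixed in the world has none). Each returns a list of dicts, best first, with "score" (0 to 1); they miss things now and then, are a little off and sometimes report something else, mostly with a low value. They report only what shows in the picture. A call takes as long as a camera call. They do not tell look-alikes from the thing itself.
- models.recognise(picture, thing): "rect" ([left, top, right, bottom] in pixels, round what is visible of it).
- models.trace(picture, thing): "pixels" (480x640 bool, what is visible of it) and "rect" ([left, top, right, bottom] in pixels, round what is visible of it).
- models.tip_of(picture, thing): "centre" ([column, row] in pixels: a listed point, or the origin of a listed thing).
The state is a dict: "t": time; "q": joint angles; "dq": joint speeds; "effort": joint torques, N m; "position": TCP position; "ee_rot": TCP orientation; "contact_force": force on the tool from outside, world axes, zero at the start; "moment": the same for the moment, N m; "opening": finger opening in m; "finger_force": force on a finger pad.
Only numpy, scipy, OpenCV 4.12 (cv2) and the standard library are available. Lean on these libraries where they do the work, as an engineer would, in place of code of your own. Each camera call takes 0.05 s, during which the arm holds its last target. There are 200 camera calls.

TASK

Three identical closed sample cases stand on the blue mat and only one holds a steel sample block: find it by its weight, set it in the scanner's guide lane, and slide it under the bridge until it is fully home against the red end stop. Leave the two empty cases upright on the mat where they stood, each put back to within about 3 cm if you lift it; keep the cases roughly level (not tipped or swung by more than about 30 degrees), and do not disturb the bottle, jar or brass objective.

Things in the scene. Friction and masses are not known exactly. Their poses are not given: they have to be found in the camera images.
- case_1: closed white sample case, 140 (own x) x 60 (own y) x 50 mm high to the lid; origin: centre of its underside, z up. On top a black handle: a bar 90 mm long along own x, 14 x 14 mm in section, centred, from 67 to 81 mm above the underside, open beneath (17 mm above the lid). Stands on the blue mat, roughly along the mat's x. All three look the same; any may be the loaded one
- case_2: another identical case: same sizes, origin and axes as case_1. An empty case weighs 0.20 to 0.29 kg, the loaded one 0.52 to 0.71 kg (steel block inside). A case hung by its handle can swing between the pads if it is carried fast or spun
- case_3: another identical case: same sizes, origin and axes as case_1. An empty case weighs 0.20 to 0.29 kg, the loaded one 0.52 to 0.71 kg (steel block inside). A case hung by its handle can swing between the pads if it is carried fast or spun
- mat: fixed blue storage mat, 240 (own x) x 360 mm (own y), 4 mm thick, on which the three cases stand side by side; origin: centre of its underside
- scanner: fixed scanner on a black base plate 340 (own x) x 150 (own y) x 8 mm; origin: centre of the plate's underside, own x along the guide lane away from the robot, z up. Two aluminium rails (x = -150 to +170 mm, tops 22 mm above the bench) leave a straight lane 74 mm wide centred on y = 0, floor 8 mm above the bench, open at the robot's end
- bridge (a point): middle of the underside of the white bridge with a green line that spans the lane (scanner x = 60 to 100 mm, y = -75 to 75 mm), 100 mm above the bench; bridge top 154 mm. A case with its handle (89 mm on the lane floor) passes beneath with 11 mm to spare; a gripper holding the handle cannot
- stop (a point): middle of the face of the red end stop at the far end of the lane: scanner x = 150 mm, 24 mm above the bench; the stop's top is 40 mm above the bench
- home (a point): where a case's origin lies when the case is fully home, touching the stop and centred under the bridge: scanner x = 80, y = 0, z = 8 mm (lane floor). The case's end nearest the robot is then at scanner x = 10 mm, 50 mm in front of the bridge
- bottle: bystander: amber bottle, 48 mm diameter, 110 mm high, upright; origin: centre of its base
- jar: bystander: white jar with blue cap, 56 mm diameter, 60 mm high; origin: centre of its base
- objective: bystander: brass microscope objective standing on end, 34 mm diameter, 55 mm high; origin: centre of its base
There are look-alikes about, which are no part of the job. Leave any green, orange or purple look-alike of the case_3 alone.

How it is judged:
By the outcome, as a careful person would: the job done as asked, in the order asked, and still so for the second after the job is handed in, with the robot touching nothing.
It also fails if it takes over 72 s, if anything falls off the work surface, if the arm or the gripper's body presses on something with over 40 N, if the wrist force passes 120 N, or if a joint passes its speed limit or range.

## Working session

There is one attempt and no reset: what is moved stays moved. The work goes in short steps, Python scripts to look and compute and a tool call to move; the robot and the scene stay as the last step left them, time stands still between calls to the robot, and variables do not carry over. Pictures are saved under pics/ and viewed, at most 10 in all, crops included, and the job is handed in when it is done.

Besides the shell and the picture viewer there is one more tool, called after "Call:" as a command line: name --argument value ..., lists and objects as JSON in quotes. send_rows: Moves the arm, as the interface text tells. Its arguments: {"type":"object","properties":{"deltas":{"type":"array"},"force":{"type":"number"}},"required":["deltas"]}

```bash
mkdir -p pics
cat > h.py <<'E'
import numpy as np, cv2
from bench import manip, vision, sign_off, models
def K(p):
    f=240/np.tan(np.radians(p["vertical_fov"])/2); return f,p["cx"],p["cy"]
def at(p,px,z):
    f,cx,cy=K(p); T=np.array(p["world_from_camera"])
    d=T[:3,:3]@np.array([(px[0]-cx)/f,(px[1]-cy)/f,1]); o=T[:3,3]
    return o+d*(z-o[2])/d[2]
def proj(p,w):
    f,cx,cy=K(p); T=np.array(p["world_from_camera"]); c=T[:3,:3].T@(np.array(w)-T[:3,3])
    return c[:2]/c[2]*f+[cx,cy]
E
python3 - <<'E'
from h import *
print(manip.grip_point_offset, manip.get_state())
for n in ("top","scene"):
    p=vision.snapshot(n); cv2.imwrite(f"pics/{n}0.png",p["color"])
    print(n,np.round(p["world_from_camera"],3).tolist(),K(p))
    for t in ("case_1","scanner","mat","bottle","jar","objective"):
        print(t,[(np.round(r["rect"]).tolist(),round(r["score"],2)) for r in models.recognise(p,t)])
    for t in ("case_1","scanner","stop","bridge","home","mat","bottle","jar","objective"):
        print(t,[(np.round(r["centre"],1).tolist(),round(r["score"],2)) for r in models.tip_of(p,t)])
E
```

```text
0.0187 {'t': 0.0, 'q': array([-1.36312609e+00,  2.21217981e-01,  1.52759852e+00, -2.21439575e-05,
        1.39470986e+00, -1.26122784e-01]), 'dq': array([-0.00159736, -0.00028299, -0.00065598, -0.00060111, -0.00026026,
       -0.00106456]), 'effort': array([-1.79363083e-04, -4.94599450e+01, -3.87389338e+01,  6.99650031e-02,
        5.69730811e-02, -1.54911090e-04]), 'position': array([ 0.20461535, -0.58990201,  0.22144897]), 'ee_rot': array([-3.13967156e+00, -2.21618061e-04,  3.33796706e-01]), 'contact_force': array([-0.37538247,  0.18179214,  0.42629442]), 'moment': array([-0.01775304, -0.00647856,  0.02123372]), 'finger_force': 0.0, 'opening': 0.0869301683997901}
top [[0.012, -0.996, 0.093, 0.376], [-1.0, -0.013, -0.015, -0.047], [0.016, -0.093, -0.996, 1.502], [0.0, 0.0, 0.0, 1.0]] (np.float64(536.6124644112689), 320.25240651885645, 241.13573603825844)
case_1 [([480.0, 217.0, 534.0, 271.0], 0.84), ([337.0, 190.0, 370.0, 241.0], 0.81), ([339.0, 101.0, 364.0, 157.0], 0.81), ([416.0, 212.0, 450.0, 265.0], 0.74), ([383.0, 192.0, 415.0, 246.0], 0.7), ([384.0, 341.0, 443.0, 363.0], 0.66
[... 1302 characters left out ...]
0.0], 0.87)]
bottle [([480.0, 342.0, 511.0, 381.0], 0.73)]
jar [([233.0, 308.0, 258.0, 342.0], 0.82)]
objective [([435.0, 396.0, 458.0, 423.0], 0.73), ([231.0, 199.0, 282.0, 236.0], 0.45), ([300.0, 301.0, 451.0, 426.0], 0.26)]
case_1 [([257.0, 200.5], 0.91), ([199.4, 293.3], 0.87), ([261.1, 225.8], 0.86), ([223.8, 164.1], 0.8), ([342.8, 171.1], 0.72), ([273.2, 249.7], 0.69), ([277.1, 143.9], 0.55)]
scanner [([376.1, 358.5], 0.8)]
stop [([326.0, 385.5], 0.78)]
bridge [([354.4, 354.5], 0.63)]
home []
mat [([265.3, 219.0], 0.61), ([353.6, 373.8], 0.28)]
bottle [([490.4, 368.9], 0.62)]
jar [([244.7, 333.4], 0.75), ([442.2, 410.4], 0.16)]
objective [([441.8, 410.6], 0.83), ([253.3, 200.0], 0.58)]
```

View pics/top0.png

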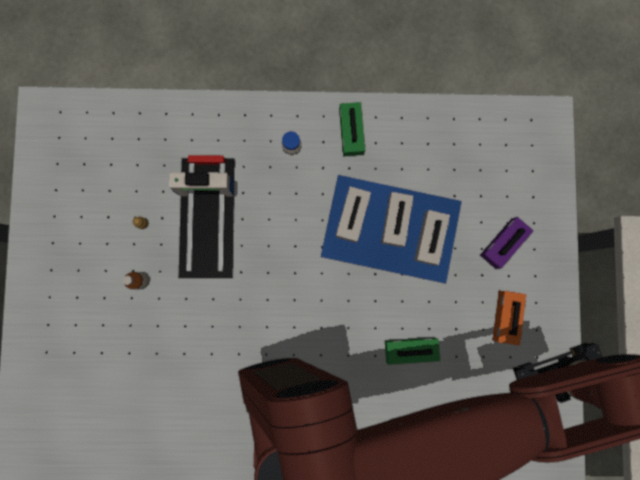

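View pics/scene0.png

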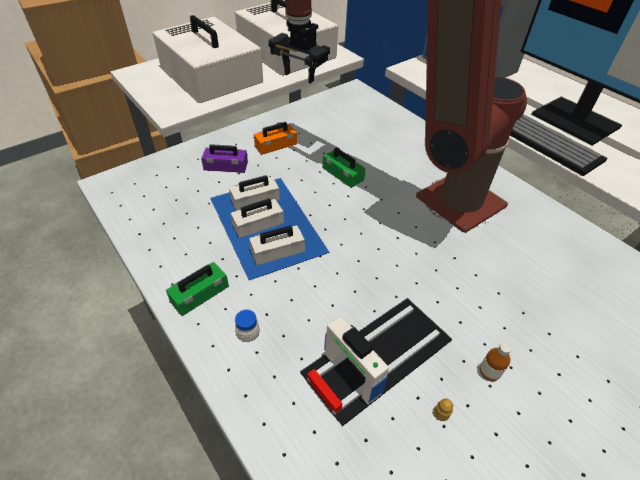

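The top view shows three white cases on the mat at about (352,214), (398,218) and (434,237). The look-alikes are green at (352,130) and (412,351), purple at (508,243) and orange at (510,317). The scanner lane runs along the column near 207, with its stop at row 160. By the description, the candidates are the three white cases. I'll measure them and check in a close crop.

Run:
```python
from h import *
p=vision.snapshot("top"); c=p["color"]; hsv=cv2.cvtColor(c,cv2.COLOR_BGR2HSV)
up=cv2.resize(c[165:295,310:470],None,fx=4,fy=4,interpolation=cv2.INTER_CUBIC)
up2=cv2.resize(c[145:290,160:250],None,fx=4,fy=4,interpolation=cv2.INTER_CUBIC)
H=600; im=np.zeros((580,640+144,3),np.uint8); im[:520,:640]=up; 
cv2.imwrite("pics/c1.png",im[:520,:640])
def axis(pts):
    m=pts.mean(0); u=np.linalg.svd(pts-m,full_matrices=False); d=u[2][0]; d=d*np.sign(d[0]); return m,d,np.ptp((pts-m)@u[2].T,axis=0)
for r in ([337,190,370,241],[383,192,415,246],[416,212,450,265]):
    x0,y0,x1,y1=r; g=hsv[...,2][y0:y1,x0:x1]; ys,xs=np.where(g<70)
    w=np.array([at(p,(x+x0,y+y0),.085)[:2] for x,y in zip(xs,ys)])
    m,d,e=axis(w); 
    print("handle",m.round(4),np.degrees(np.arctan2(d[1],d[0])).round(1),e.round(3),len(w))
    t=[k for k in models.trace(p,"case_1") if abs(k["rect"][0]-x0)<8]
    if t:
        ys,xs=np.where(t[0]["pixels"]); w=np.array([at(p,(x,y),.054)[:2] for x,y in zip(xs,ys)],np.float32)
        print(" trace",cv2.minAreaRect(w))
for n,msk,z in (("plate",(hsv[...,2]<60),.008),("red",((hsv[...,0]<8)|(hsv[...,0]>172))&(hsv[...,1]>180)&(hsv[...,2]>120),.04)):
    m2=np.zeros_like(msk); m2[145:290,160:250]=msk[145:290,160:250]; ys,xs=np.where(m2)
    w=np.array([at(p,(x,y),z)[:2] for x,y in zip(xs,ys)],np.float32); print(n,cv2.minAreaRect(w),axis(w))
# rails: bright in lane rows 200-265
for row in range(205,270,12):
    print(row,hsv[row,176:240,2].tolist())
for t,z in (("stop",.024),("home",.008),("scanner",0.),("bridge",.1),("bottle",0),("jar",0),("objective",0)):
    print(t,[at(p,r["centre"],z).round(4) for r in models.tip_of(p,t)[:1]])
q=vision.snapshot("scene")
for t,z in (("case_1",.004),("stop",.024),("scanner",0.),("bridge",.1),("bottle",0),("jar",0),("objective",0)):
    print(t,[at(q,r["centre"],z).round(4) for r in models.tip_of(q,t)])
```

```text
handle [ 0.5864 -0.1567] -14.9 [0.088 0.011] 135
 trace ((0.8240249752998352, -0.15304169058799744), (0.15082602202892303, 0.06452608853578568), 5.211474418640137)
handle [ 0.5752 -0.2777] -9.7 [0.12  0.043] 159
 trace ((0.2218835949897766, -0.3174477219581604), (0.06718393415212631, 0.1453636884689331), 3.9645273685455322)
handle [ 0.5274 -0.3631] -15.2 [0.118 0.051] 240
 trace ((0.5244957804679871, -0.3723236322402954), (0.07158614695072174, 0.14777711033821106), 76.9158935546875)
plate ((0.5782209634780884, 0.24843545258045197), (0.3339114487171173, 0.14854106307029724), 0.4029710590839386) (array([0.5611233 , 0.24849793], dtype=float32), array([0.99995613, 0.00936671], dtype=float32), array([0.33358464, 0.14875436], dtype=float32))
red ((0.7365333437919617, 0.25120359659194946), (0.011277100071310997, 0.09110861271619797), 0.9174906015396118) (array([0.7369907 , 0.24943675], dtype=float32), array([ 1.0683528e-04, -1.0000000e+00], dtype=float32), array([0.09123163, 0.01244886], dtype=float32))
205 [142, 140, 138, 124, 83, 40, 25, 23, 24, 29, 27, 52, 99, 136, 145, 148, 131, 80, 33,
[... 1734 characters left out ...]
0.1   ])]
bottle [array([0.3925, 0.4244, 0.    ])]
jar [array([0.789, 0.015, 0.   ])]
objective [array([0.5537, 0.4282, 0.    ])]
case_1 [array([ 0.2125, -0.3196,  0.004 ]), array([ 0.5945, -0.1706,  0.004 ]), array([ 0.5184, -0.3769,  0.004 ]), array([ 0.8344, -0.1532,  0.004 ]), array([ 0.5184, -0.5764,  0.004 ]), array([ 0.3025, -0.5865,  0.004 ])]
stop [array([0.7248, 0.2468, 0.024 ]), array([ 0.5998, -0.1387,  0.024 ])]
scanner [array([0.58  , 0.2457, 0.    ])]
bridge [array([0.6627, 0.2441, 0.1   ])]
bottle [array([0.3998, 0.4249, 0.    ]), array([0.5808, 0.2458, 0.    ])]
jar [array([0.7896, 0.0047, 0.    ])]
objective [array([0.7196, 0.2452, 0.    ]), array([0.5505, 0.4251, 0.    ])]
```

View pics/c1.png

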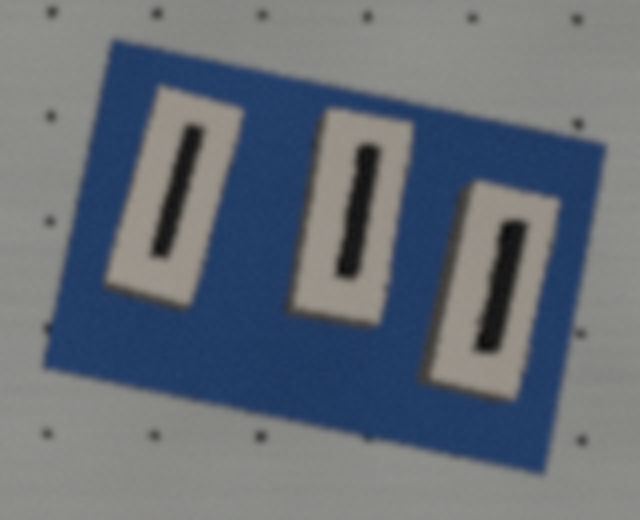

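The crop shows the white cases' handles centred at about (354,213), (399,217) and (435,236) in full-picture pixels, all on the blue mat. Next I'll work out the first move, to the nearest case, C.

```bash
cat >> h.py <<'E'
from scipy.spatial.transform import Rotation as R
def rel(w,yaw):
    s=manip.get_state(); A=R.from_euler("xyz",s["ee_rot"]); B=R.from_euler("xyz",[np.pi,0,np.radians(yaw)])
    print("t",round(s["t"],2),"d mm",(A.inv().apply(np.array(w)-s["position"])*1000).round(1),"rot",np.degrees((A.inv()*B).as_rotvec()).round(2),
      "pos",s["position"].round(4),"F",s["contact_force"].round(2),"M",s["moment"].round(2),"op",round(s["opening"],4))
E
python3 - <<'E'
from h import *
p=vision.snapshot("top"); g=p["color"].max(2).astype(float)
for n,px in (("A",(353.9,212.9)),("B",(399.1,217.4)),("C",(434.9,236.2))): print(n,at(p,px,.085).round(4))
L=[];Rr=[]
for row in range(202,268,3):
    def cen(a,b):
        w=np.clip(g[row,a:b]-60,0,None); return (w*np.arange(a,b)).sum()/w.sum()
    L.append(at(p,(cen(183,197),row),.022)[:2]); Rr.append(at(p,(cen(214,227),row),.022)[:2])
for e in (L,Rr):
    e=np.array(e); k=np.polyfit(e[:,0],e[:,1],1); print("rail slope deg",np.degrees(np.arctan(k[0])),"y at .58",np.polyval(k,.58),"resid",np.std(e[:,1]-np.polyval(k,e[:,0])))
rel((.527,-.366,.18),-10.6)
E
```

```text
A [ 0.5853 -0.1571  0.085 ]
B [ 0.5749 -0.2779  0.085 ]
C [ 0.5258 -0.3734  0.085 ]
rail slope deg 0.4184196085326732 y at .58 0.2929164909900135 resid 0.0004212703425852209
rail slope deg 0.5860984574494902 y at .58 0.20693983361864587 resid 0.00041776708787300676
t 2.6 d mm [ 378.  -106.5   42.5] rot [ 0.    0.   29.72] pos [ 0.2048 -0.5905  0.2226] F [-0.89  0.24  0.31] M [-0.01  0.01 -0.01] op 0.0872
```

Call:
send_rows --deltas '[37, -10, 4, 0, 0, 3, 0, 75, -20, 8, 0, 0, 6, 0, 112, -30, 12, 0, 0, 9, 0, 150, -40, 16, 0, 0, 12, 0, 187, -50, 20, 0, 0, 15, 0, 225, -60, 24, 0, 0, 18, 0, 262, -70, 28, 0, 0, 21, 0, 300, -80, 32, 0, 0, 24, 0, 340, -90, 37, 0, 0, 27, 0, 375, -100, 42, 0, 0, 29.7, 0]' --force 40

```text
t: 3.43
position: [0.5283, -0.3716, 0.1806]
ee_rot: [3.141, -0.001, -0.187]
contact_force: [0.4, 0.1, 0.2]
opening: 0.0873
finger_force: 0.0
```

Run:
```python
from h import *
rel((.526,-.3735,.0615),-10.6)
p=vision.snapshot("wrist"); cv2.imwrite("pics/w1.png",p["color"])
for n,w in (("A",[ 0.5853,-0.1571,.085]),("B",[.5749,-.2779,.085]),("C",[.5258,-.3734,.085])): print(n,proj(p,w).round(0))
rel((.526,-.3735,.0615),-10.6)
```

```text
t 3.43 d mm [ -2.    2.3 119.1] rot [ 0.01 -0.05 -0.1 ] pos [ 0.5283 -0.3716  0.1806] F [0.35 0.11 0.22] M [ 0.05  0.01 -0.02] op 0.0873
A [ 11. 222.]
B [178. 205.]
C [324. 247.]
t 3.48 d mm [ -5.5   8.4 117.7] rot [-0.23 -0.13 -0.04] pos [ 0.5326 -0.3667  0.1793] F [ 0.1   3.96 -0.65] M [0.27 0.02 0.02] op 0.087
```

View pics/w1.png

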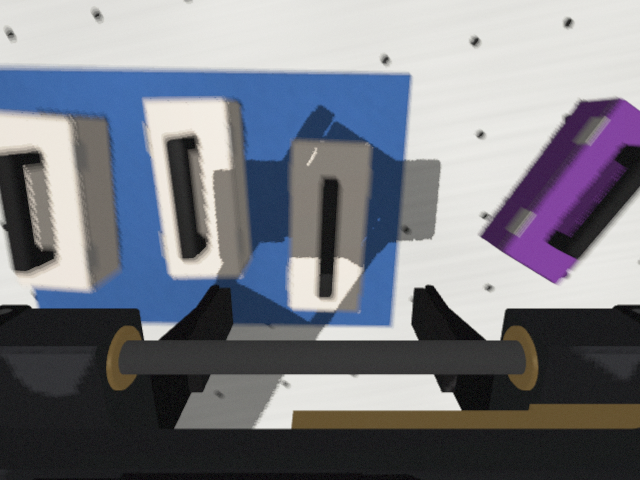

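The wrist view shows C's handle bar from (330,180) to (327,297), close to the prediction of (324,247), with purple well clear to the right. The arm was still settling, so I'll hold and re-measure.

Call:
send_rows --deltas '[0, 0, 0, 0, 0, 0, 0, 0, 0, 0, 0, 0, 0, 0, 0, 0, 0, 0, 0, 0, 0]'

```text
t: 3.73
position: [0.5256, -0.3739, 0.1806]
ee_rot: [3.141, 0.0, -0.185]
contact_force: [-0.7, 0.2, 0.7]
opening: 0.0868
finger_force: 0.0
```

Run:
```python
from h import *
p=vision.snapshot("wrist"); c=p["color"]; g=c.max(2)
for n,w in (("A",[ 0.5853,-0.1571,.085]),("B",[.5749,-.2779,.085]),("C",[.5258,-.3734,.085])): print(n,proj(p,w).round(0))
# dark blobs = handle
n,l,s,ce=cv2.connectedComponentsWithStats((g<48).astype(np.uint8)[:330])
for i in range(1,n):
    if s[i,4]>300:
        print(s[i],ce[i].round(1),at(p,ce[i],.085).round(4))
        ys,xs=np.where(l[:]==i); w=np.array([at(p,q,.085)[:2] for q in zip(xs,ys)],np.float32); print(cv2.minAreaRect(w))
rel((.526,-.3735,.0615),-10.6)
```

```text
A [  6. 218.]
B [174. 202.]
C [321. 244.]
[ 164  135   43  126 2566] [183.9 199.2] [ 0.5753 -0.2852  0.085 ]
((0.5740083456039429, -0.2865738570690155), (0.020826412364840508, 0.08855002373456955), 80.40120697021484)
[ 546  144   94  114 3350] [602.9 205.7] [ 0.517  -0.5745  0.085 ]
((0.5197725892066956, -0.5733270049095154), (0.031764138489961624, 0.08376727998256683), 48.93766784667969)
[   0  150   55  124 3887] [ 19.8 212.7] [ 0.5872 -0.1681  0.085 ]
((0.585517942905426, -0.16980138421058655), (0.035165995359420776, 0.09144072234630585), 75.02923583984375)
[ 317  177   22  122 2146] [327.1 236.3] [ 0.5303 -0.379   0.085 ]
((0.5271841883659363, -0.3783336579799652), (0.013110235333442688, 0.091816745698452), 77.18729400634766)
[ 172  285   61   45 1644] [210.2 312. ] [ 0.4869 -0.2795  0.085 ]
((0.49203377962112427, -0.2730616629123688), (0.04790743440389633, 0.0374927893280983), 79.45610046386719)
[ 412  286   61   44 1602] [433.6 312.2] [ 0.4551 -0.4491  0.085 ]
((0.4574657380580902, -0.4566238522529602), (0.04899849742650986, 0.03670385479927063), 79.45611572265625)
[   0  306  142   24 2933] [ 67.3 318.6] [ 0.5016 -0.169   0.085 ]
((0.5023075938224792, -0.16993172466754913), (0.11059132218360901, 0.019950374960899353), 79.45612335205078)
[ 503  306  137   24 2830] [574.4 318.6] [ 0.4296 -0.5562  0.085 ]
((0.4305640161037445, -0.5555118918418884), (0.10712132602930069, 0.019999459385871887), 79.45611572265625)
t 3.78 d mm [  0.5  -0.9 119.3] rot [ 0.03  0.   -0.03] pos [ 0.5254 -0.3742  0.1808] F [0.22 0.64 0.17] M [ 0.07  0.05 -0.  ] op 0.0873
```

Call:
send_rows --deltas '[2, 1, 18, 0, 0, 1, 0, 2, 2, 40, 0, 0, 1, 0, 2, 2, 65, 0, 0, 1, 0, 2, 2, 88, 0, 0, 1, 0, 2, 2, 106, 0, 0, 1, 0, 2, 2, 118, 0, 0, 1, 0, 2, 2, 118, 0, 0, 1, 0, 2, 2, 118, 0, 0, 1, 255, 2, 2, 118, 0, 0, 1, 255, 2, 2, 118, 0, 0, 1, 255]' --force 40

```text
t: 4.62
position: [0.5288, -0.3767, 0.0646]
ee_rot: [3.14, -0.003, -0.202]
contact_force: [-0.6, 0.1, 0.7]
opening: 0.074
finger_force: 0.0
```

Call:
send_rows --deltas '[0, 0, 0, 0, 0, 0, 255, 0, 0, 0, 0, 0, 0, 255, 0, 0, 0, 0, 0, 0, 255, 0, 0, 0, 0, 0, 0, 255, 0, 0, 0, 0, 0, 0, 255]'

```text
t: 5.03
position: [0.528, -0.3754, 0.0627]
ee_rot: [3.142, -0.0, -0.202]
contact_force: [-0.7, -0.6, -0.8]
opening: 0.0417
finger_force: 0.0
```

Call:
send_rows --deltas '[0, 0, 0, 0, 0, 0, 255, 0, 0, 0, 0, 0, 0, 255, 0, 0, 0, 0, 0, 0, 255, 0, 0, 0, 0, 0, 0, 255, 0, 0, 0, 0, 0, 0, 255, 0, 0, 0, 0, 0, 0, 255, 0, 0, 0, 0, 0, 0, 255]'

```text
t: 5.62
position: [0.5279, -0.3758, 0.0626]
ee_rot: [3.141, -0.0, -0.202]
contact_force: [0.2, -2.4, -0.7]
opening: 0.0132
finger_force: 39.8
```

Call:
send_rows --deltas '[0, 0, -3, 0, 0, 0, 255, 0, 0, -6, 0, 0, 0, 255, 0, 0, -9, 0, 0, 0, 255, 0, 0, -12, 0, 0, 0, 255, 0, 0, -12, 0, 0, 0, 255, 0, 0, -12, 0, 0, 0, 255, 0, 0, -12, 0, 0, 0, 255]'

```text
t: 6.2
position: [0.5278, -0.3753, 0.0744]
ee_rot: [-3.141, 0.0, -0.202]
contact_force: [-0.0, 0.1, -5.4]
opening: 0.0137
finger_force: 39.8
```

Run:
```python
from h import *
f=[]
for i in range(4):
    f.append(manip.get_state()["contact_force"]); p=vision.snapshot("wrist")
print(np.round(f,2)); cv2.imwrite("pics/w2.png",p["color"])
rel((.526,-.3735,.0615),-10.6)
```

```text
[[-0.05  0.06 -5.39]
 [ 0.07 -0.48 -4.89]
 [ 0.32 -0.57 -5.77]
 [-0.15 -0.08 -5.45]]
t 6.4 d mm [-2.1 -1.5 12.8] rot [-0.01  0.02 -0.98] pos [ 0.5278 -0.3754  0.0743] F [ 0.65  0.22 -4.43] M [ 0.05  0.   -0.01] op 0.0135
```

View pics/w2.png

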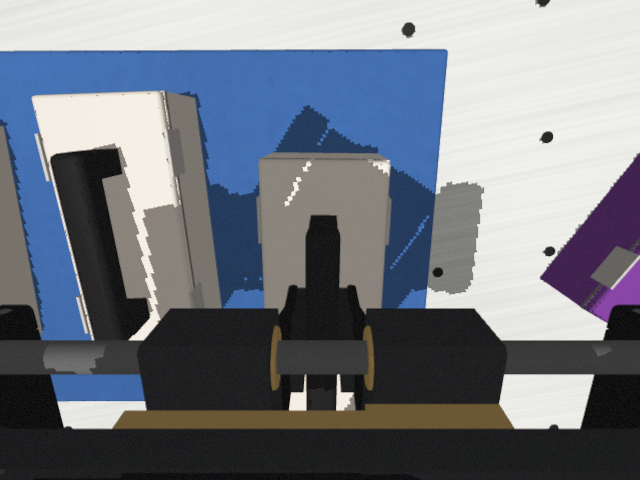

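Holding C reads about 5.3 N, or roughly 0.54 kg, so C is the loaded case. The view shows it gripped level at mid-handle, with the neighbouring case undisturbed. I'll lift it and carry it to the lane.

Call:
send_rows --deltas '[0, 0, -4, 0, 0, 0, 255, 0, 0, -12, 0, 0, 0, 255, 0, 0, -24, 0, 0, 0, 255, 0, 0, -40, 0, 0, 0, 255, 0, 0, -57, 0, 0, 0, 255, 0, 0, -74, 0, 0, 0, 255, 0, 0, -91, 0, 0, 0, 255, 0, 0, -106, 0, 0, 0, 255, 0, 0, -118, 0, 0, 0, 255, 0, 0, -126, 0, 0, 0, 255]' --force 55

```text
t: 7.23
position: [0.5287, -0.3762, 0.2038]
ee_rot: [3.14, -0.003, -0.202]
contact_force: [0.4, 0.0, -4.7]
opening: 0.0135
finger_force: 54.8
```

Run:
```python
from h import *
rel((.56,.25,.20),.5)
```

```text
t 7.23 d mm [ -94.9 -619.7    2.3] rot [  0.13  -0.17 -12.07] pos [ 0.5287 -0.3762  0.2038] F [ 0.39  0.05 -4.7 ] M [ 0.06 -0.05 -0.02] op 0.0135
```

Call:
send_rows --deltas '[0, -3, 0, 0, 0, 0, 255, -2, -10, 0, 0, 0, 0, 255, -3, -21, 0, 0, 0, 0, 255, -6, -36, 0, 0, 0, 0, 255, -8, -53, 0, 0, 0, 0, 255, -11, -72, 0, 0, 0, 0, 255, -14, -92, 0, 0, 0, 0, 255, -17, -112, 0, 0, 0, 0, 255, -20, -132, 0, 0, 0, 0, 255, -23, -152, 0, 0, 0, 0, 255]'

```text
t: 8.07
position: [0.5354, -0.2189, 0.1999]
ee_rot: [-3.141, 0.001, -0.201]
contact_force: [0.1, 0.5, -5.6]
opening: 0.0136
finger_force: 54.8
```

Call:
send_rows --deltas '[-3, -20, 0, 0, 0, 0, 255, -6, -40, 0, 0, 0, 0, 255, -9, -60, 0, 0, 0, 0, 255, -12, -80, 0, 0, 0, 0, 255, -15, -100, 0, 0, 0, 0, 255, -18, -120, 0, 0, 0, 0, 255, -21, -140, 0, 0, 0, 0, 255, -24, -160, 0, 0, 0, 0, 255, -27, -180, 0, 0, 0, 0, 255, -31, -200, 0, 0, 0, 0, 255]'

```text
t: 8.9
position: [0.5446, -0.017, 0.2]
ee_rot: [-3.141, 0.001, -0.201]
contact_force: [-1.4, -0.4, -4.9]
opening: 0.0134
finger_force: 54.8
```

Call:
send_rows --deltas '[-3, -20, 0, 0, 0, 0, 255, -6, -40, 0, 0, 0, 0, 255, -9, -60, 0, 0, 0, 0, 255, -12, -80, 0, 0, 0, 0, 255, -15, -100, 0, 0, 0, 0, 255, -18, -120, 0, 0, 0, 0, 255, -21, -140, 0, 0, 0, 0, 255, -24, -158, 0, 0, 0, 0, 255, -27, -176, 0, 0, 0, 0, 255, -30, -192, 0, 0, 0, 0, 255]'

```text
t: 9.73
position: [0.553, 0.177, 0.1999]
ee_rot: [-3.141, 0.001, -0.2]
contact_force: [0.8, -0.8, -5.4]
opening: 0.0131
finger_force: 54.8
```

Call:
send_rows --deltas '[-2, -14, 0, 0, 0, -0.4, 255, -4, -26, 0, 0, 0, -1.2, 255, -6, -37, 0, 0, 0, -2.5, 255, -8, -47, 0, 0, 0, -4, 255, -9, -56, 0, 0, 0, -5.5, 255, -10, -63, 0, 0, 0, -7, 255, -11, -69, 0, 0, 0, -8.5, 255, -12, -73, 0, 0, 0, -10, 255, -12, -75, 0, 0, 0, -11.3, 255, -12, -76, 0, 0, 0, -12.1, 255]'

```text
t: 10.57
position: [0.5583, 0.2512, 0.2005]
ee_rot: [3.141, 0.0, 0.011]
contact_force: [0.5, -0.4, -5.1]
opening: 0.0135
finger_force: 54.8
```

Call:
send_rows --deltas '[0, 0, 0, 0, 0, 0, 255, 0, 0, 0, 0, 0, 0, 255, 0, 0, 0, 0, 0, 0, 255, 0, 0, 0, 0, 0, 0, 255, 0, 0, 0, 0, 0, 0, 255]'

```text
t: 10.98
position: [0.5583, 0.2509, 0.2006]
ee_rot: [3.142, -0.0, 0.009]
contact_force: [-0.1, 0.5, -5.7]
opening: 0.0134
finger_force: 54.8
```

Run:
```python
from h import *
p=vision.snapshot("wrist"); cv2.imwrite("pics/w3.png",p["color"])
for n,w in (("floor lane near",[.45,.25,.008]),("railLtop .56",[.56,.293,.022]),("railRtop .56",[.56,.207,.022]),("railL.63",[.63,.293,.022]),("railR.63",[.63,.2075,.022])): print(n,proj(p,w).round(0))
rel((.56,.25,.07),.5)
```

```text
floor lane near [321. 313.]
railLtop .56 [277. 215.]
railRtop .56 [368. 216.]
railL.63 [275. 137.]
railR.63 [371. 138.]
t 11.03 d mm [  1.7   1.  130.6] rot [ 0.   -0.    0.01] pos [0.5583 0.251  0.2006] F [-0.44  0.07 -5.98] M [0.09 0.02 0.03] op 0.0133
```

View pics/w3.png

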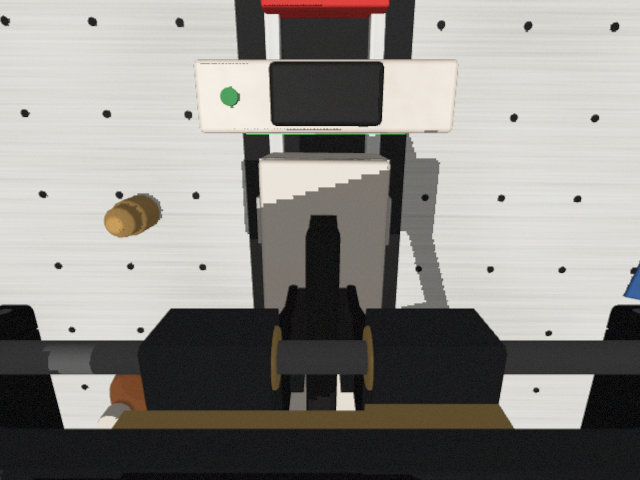

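The wrist view shows the case level and lined up with the lane: rails at columns 272 and 377, case centre near 325. The bridge is ahead at row 60-130, and the objective (132,215) and bottle are clear of the gripper. Lower it now.

Call:
send_rows --deltas '[0, 1, 5, 0, 0, 0, 255, 1, 2, 14, 0, 0, 0, 255, 1, 2, 27, 0, 0, 0, 255, 1, 2, 42, 0, 0, 0, 255, 1, 2, 58, 0, 0, 0, 255, 1, 2, 74, 0, 0, 0, 255, 1, 2, 89, 0, 0, 0, 255, 1, 2, 102, 0, 0, 0, 255, 1, 2, 111, 0, 0, 0, 255, 1, 2, 116, 0, 0, 0, 255]'

```text
t: 11.87
position: [0.558, 0.2487, 0.082]
ee_rot: [3.141, 0.003, 0.009]
contact_force: [-0.3, 1.1, -5.8]
opening: 0.0134
finger_force: 54.8
```

Call:
send_rows --deltas '[0, 0, 3, 0, 0, 0, 255, 0, 0, 6, 0, 0, 0, 255, 0, 0, 9, 0, 0, 0, 255, 0, 0, 12, 0, 0, 0, 255, 0, 0, 14, 0, 0, 0, 255, 0, 0, 16, 0, 0, 0, 255, 0, 0, 17, 0, 0, 0, 255, 0, 0, 17, 0, 0, 0, 255]'

```text
t: 12.53
position: [0.5592, 0.2491, 0.0674]
ee_rot: [3.142, 0.0, 0.009]
contact_force: [-1.0, -0.8, -5.5]
opening: 0.0138
finger_force: 54.8
```

Call:
send_rows --deltas '[0, 0, 0.5, 0, 0, 0, 255, 0, 0, 1, 0, 0, 0, 255, 0, 0, 1, 0, 0, 0, 255, 0, 0, 1, 0, 0, 0, 255]'

```text
t: 12.87
position: [0.5593, 0.2492, 0.0666]
ee_rot: [-3.142, -0.0, 0.009]
contact_force: [0.3, 0.7, -5.6]
opening: 0.0133
finger_force: 54.8
```

Call:
send_rows --deltas '[0, 0, 0.6, 0, 0, 0, 255, 0, 0, 1.2, 0, 0, 0, 255, 0, 0, 1.2, 0, 0, 0, 255, 0, 0, 1.2, 0, 0, 0, 255]'

```text
t: 13.2
position: [0.5596, 0.2491, 0.0664]
ee_rot: [3.141, -0.001, 0.009]
contact_force: [-4.4, -2.5, 5.9]
opening: 0.0136
finger_force: 54.8
```

Call:
send_rows --deltas '[0, 0, -0.8, 0, 0, 0, 255, 0, 0, -0.8, 0, 0, 0, 120, 0, 0, -0.8, 0, 0, 0, 120, 0, 0, -0.8, 0, 0, 0, 120, 0, 0, -0.8, 0, 0, 0, 120, 0, 0, -0.8, 0, 0, 0, 120, 0, 0, -0.8, 0, 0, 0, 120, 0, 0, -0.8, 0, 0, 0, 120]'

```text
t: 13.87
position: [0.5593, 0.2492, 0.0662]
ee_rot: [-3.142, -0.0, 0.009]
contact_force: [0.3, 0.6, -0.8]
opening: 0.0446
finger_force: 0.0
```

Call:
send_rows --deltas '[0, 0, -8, 0, 0, 0, 120, 0, 0, -22, 0, 0, 0, 120, 0, 0, -40, 0, 0, 0, 120, 0, 0, -58, 0, 0, 0, 120, 0, 0, -72, 0, 0, 0, 120, 0, 0, -78, 0, 0, 0, 120, 0, 0, -80, 0, 0, 0, 120]'

```text
t: 14.45
position: [0.5605, 0.2496, 0.1488]
ee_rot: [-3.14, -0.004, 0.009]
contact_force: [-0.3, 0.8, 0.9]
opening: 0.0462
finger_force: 0.0
```

Run:
```python
from h import *
q=vision.snapshot("scene"); c=q["color"]
cv2.imwrite("pics/s4.png",cv2.resize(c[270:440,270:520],None,fx=3,fy=3,interpolation=cv2.INTER_CUBIC))
rel((.559-.105,.2485,.15),.5)
```

```text
t 14.5 d mm [-1.06e+02 -1.00e-01 -2.50e+00] rot [-0.04 -0.13  0.03] pos [0.56   0.2494 0.1478] F [ 0.83 -0.29  0.08] M [ 0.03 -0.04  0.01] op 0.0462
```

View pics/s4.png

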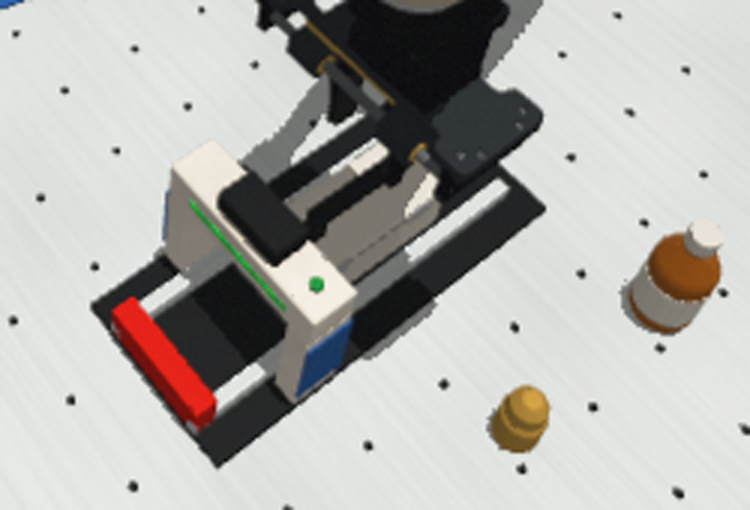

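The case sits in the lane between the rails, with its front just short of the bridge; bottle and objective are untouched. Next: back off behind it with the fingers shut, lower, and push.

Call:
send_rows --deltas '[-8, 0, -4, 0, 0, 0, 255, -24, 0, -4, 0, 0, 0, 255, -44, 0, -4, 0, 0, 0, 255, -66, 0, -4, 0, 0, 0, 255, -86, 0, -4, 0, 0, 0, 255, -100, 0, -3, 0, 0, 0, 255, -106, 0, 0, 0, 0, 0, 255, -106, 0, 0, 0, 0, 0, 255, -106, 0, 8, 0, 0, 0, 255, -106, 0, 22, 0, 0, 0, 255]' --force 40

```text
t: 15.33
position: [0.4553, 0.2487, 0.1251]
ee_rot: [-3.14, -0.004, 0.009]
contact_force: [0.5, 0.3, -0.2]
opening: 0.0007
finger_force: 0.0
```

Call:
send_rows --deltas '[0, 0, 16, 0, 0, 0, 255, 0, 0, 34, 0, 0, 0, 255, 0, 0, 52, 0, 0, 0, 255, 0, 0, 70, 0, 0, 0, 255, 0, 0, 82, 0, 0, 0, 255, 0, 0, 88, 0, 0, 0, 255, 0, 0, 90, 0, 0, 0, 255, 0, 0, 90, 0, 0, 0, 255]'

```text
t: 16.0
position: [0.4534, 0.2481, 0.0338]
ee_rot: [3.141, 0.001, 0.009]
contact_force: [0.2, 0.2, 0.3]
opening: 0.0005
finger_force: 0.0
```

Run:
```python
from h import *
rel((.58,.2495,.035),.5)
```

```text
t 16.0 d mm [126.6  -0.2  -1.3] rot [0.01 0.03 0.01] pos [0.4534 0.2481 0.0338] F [0.18 0.18 0.31] M [ 0.1   0.04 -0.05] op 0.0005
```

Call:
send_rows --deltas '[5, 0, -1, 0, 0, 0, 255, 12, 0, -1, 0, 0, 0, 255, 20, 0, -1, 0, 0, 0, 255, 29, 0, -1, 0, 0, 0, 255, 38, 0, -1, 0, 0, 0, 255, 47, 0, -1, 0, 0, 0, 255, 56, 0, -1, 0, 0, 0, 255, 65, -1, -1, 0, 0, 0, 255, 74, -1, -1, 0, 0, 0, 255, 82, -1, -1, 0, 0, 0, 255]'

```text
t: 16.83
position: [0.5362, 0.25, 0.035]
ee_rot: [3.142, 0.0, 0.009]
contact_force: [-3.9, 0.4, 3.2]
opening: 0.0003
finger_force: 2.2
```

Call:
send_rows --deltas '[5, 0, 0, 0, 0, 0, 255, 10, 0, 0, 0, 0, 0, 255, 15, 0, 0, 0, 0, 0, 255, 20, 0, 0, 0, 0, 0, 255, 24, 0, 0, 0, 0, 0, 255, 27, 0, 0, 0, 0, 0, 255, 30, 0, 0, 0, 0, 0, 255, 32, 0, 0, 0, 0, 0, 255, 34, 0, 0, 0, 0, 0, 255, 36, 0, 0, 0, 0, 0, 255]'

```text
t: 17.67
position: [0.5713, 0.2503, 0.035]
ee_rot: [3.142, 0.0, 0.009]
contact_force: [-2.2, 0.6, 0.1]
opening: 0.0005
finger_force: 1.3
```

Pushing with 2–4 N. Continue slowly to the stop.

Call:
send_rows --deltas '[1, 0, 0, 0, 0, 0, 255, 2, 0, 0, 0, 0, 0, 255, 3, 0, 0, 0, 0, 0, 255, 4, 0, 0, 0, 0, 0, 255, 5, 0, 0, 0, 0, 0, 255, 6, 0, 0, 0, 0, 0, 255]'

```text
t: 18.17
position: [0.576, 0.2503, 0.035]
ee_rot: [3.141, 0.003, 0.009]
contact_force: [-10.7, -0.8, 6.3]
opening: 0.0004
finger_force: 5.1
```

Call:
send_rows --deltas '[0, 0, 0, 0, 0, 0, 255, 0.7, 0, 0, 0, 0, 0, 255, 0.7, 0, 0, 0, 0, 0, 255, 0.7, 0, 0, 0, 0, 0, 255]'

```text
t: 18.5
position: [0.576, 0.2503, 0.035]
ee_rot: [3.141, 0.004, 0.009]
contact_force: [-10.0, -1.4, 6.2]
opening: 0.0004
finger_force: 4.9
```

Run:
```python
from h import *
rel((.58,.2495,.035),.5)
p=vision.snapshot("top"); q=vision.snapshot("scene")
a=cv2.resize(p["color"][145:245,160:250],None,fx=4,fy=4,interpolation=cv2.INTER_CUBIC)
b=cv2.resize(q["color"][290:430,290:410],None,fx=3.3,fy=400/140,interpolation=cv2.INTER_CUBIC)
cv2.imwrite("pics/f5.png",np.hstack([a,b]))
```

```text
t 18.5 d mm [4.  0.8 0. ] rot [0.04 0.25 0.04] pos [0.576  0.2503 0.035 ] F [-10.    -1.4    6.21] M [-0.08  1.54  0.01] op 0.0004
```

View pics/f5.png

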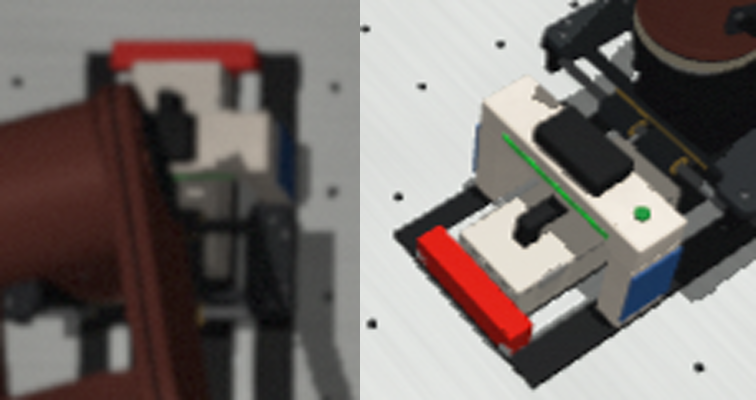

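The case end sits at the red stop under the bridge in both views. A firmer push will confirm it is a hard stop.

Call:
send_rows --deltas '[1, 0, 0, 0, 0, 0, 255, 2, 0, 0, 0, 0, 0, 255, 3, 0, 0, 0, 0, 0, 255, 3, 0, 0, 0, 0, 0, 255]'

```text
t: 18.93
position: [0.576, 0.2503, 0.035]
ee_rot: [3.14, 0.011, 0.01]
contact_force: [-21.0, -2.2, 14.5]
opening: 0.0005
finger_force: 10.6
```

Call:
send_rows --deltas '[-10, 0, 0, 0, 0, 0, 255, -25, 0, 0, 0, 0, 0, 255, -45, 0, 0, 0, 0, 0, 255, -65, 0, 0, 0, 0, 0, 255, -80, 0, -10, 0, 0, 0, 255, -90, 0, -30, 0, 0, 0, 255, -95, 0, -60, 0, 0, 0, 255, -100, 0, -90, 0, 0, 0, 255, -100, 0, -120, 0, 0, 0, 255, -100, 0, -150, 0, 0, 0, 255]'

```text
t: 19.77
position: [0.4816, 0.2496, 0.1875]
ee_rot: [-3.141, -0.003, 0.009]
contact_force: [0.2, 0.6, -0.4]
opening: 0.0006
finger_force: 0.0
```

Call:
send_rows --deltas '[0, 25, -10, 0, 0, 0, 255, 0, 55, -20, 0, 0, 0, 255, 0, 90, -20, 0, 0, 0, 255, 0, 125, -20, 0, 0, 0, 255, 0, 160, -20, 0, 0, 0, 255, 0, 195, -20, 0, 0, 0, 255, 0, 225, -20, 0, 0, 0, 255, 0, 245, -20, 0, 0, 0, 255, 0, 250, -20, 0, 0, 0, 255, 0, 250, -20, 0, 0, 0, 255]'

```text
t: 20.6
position: [0.4841, -0.002, 0.2059]
ee_rot: [3.141, -0.002, 0.006]
contact_force: [0.5, -0.0, -0.3]
opening: 0.0002
finger_force: 0.0
```

Run:
```python
from h import *
p=vision.snapshot("top"); q=vision.snapshot("scene")
a=cv2.resize(p["color"][145:245,160:250],None,fx=4,fy=4,interpolation=cv2.INTER_CUBIC)
b=cv2.resize(q["color"][290:430,290:430],None,fx=400/140,fy=400/140,interpolation=cv2.INTER_CUBIC)
cv2.imwrite("pics/f6.png",np.hstack([a,b]))
rel((.45,0,.2),.5)
```

```text
t 20.7 d mm [-33.7  -0.4   5.5] rot [-0.02 -0.07 -0.  ] pos [ 4.837e-01 -1.000e-04  2.055e-01] F [-0.21  0.42 -0.6 ] M [0.01 0.03 0.05] op 0.0005
```

View pics/f6.png

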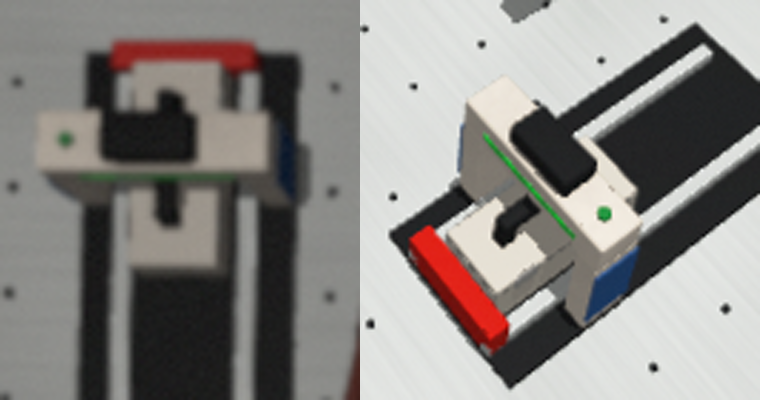

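The case stands under the bridge with its far end on the red stop (top crop rows 60–270), and 21 N of push gave no motion. I'll do a numeric check, then hand in.

Run:
```python
from h import *
p=vision.snapshot("top")
g=p["color"].max(2)
print("col profile",g[195:222,200].tolist(), g[155:175,200].tolist())
print("near lid edge at row 211.5",at(p,(204,211.7),.058),"far lid edge row 160",at(p,(204,159.7),.058))
for k in models.recognise(p,"case_1"): print(np.round(k["rect"]),round(k["score"],2))
h=cv2.cvtColor(p["color"],cv2.COLOR_BGR2HSV); print("red edge px",np.where((h[150:175,206,1]>150))[0]+150)
for r in (162,163,164): print(r,at(p,(206,r),.04))
```

```text
col profile [28, 25, 21, 29, 32, 57, 94, 130, 151, 154, 154, 157, 155, 155, 153, 141, 112, 74, 59, 40, 29, 25, 28, 27, 28, 27, 27] [133, 138, 141, 142, 143, 147, 153, 153, 152, 152, 150, 132, 91, 48, 33, 31, 30, 26, 26, 23]
near lid edge at row 211.5 [0.58676073 0.24694848 0.058     ] far lid edge row 160 [0.7300837  0.25153747 0.058     ]
[385. 342. 440. 364.] 0.93
[190. 161. 218. 215.] 0.81
[480. 216. 532. 273.] 0.77
[492. 289. 528. 345.] 0.63
[336.  99. 363. 155.] 0.62
[382. 194. 416. 249.] 0.6
[335. 192. 368. 240.] 0.55
[172. 155. 234. 280.] 0.26
red edge px [156 157 158 159]
162 [0.72810952 0.24954643 0.04      ]
163 [0.72529606 0.24945732 0.04      ]
164 [0.72248358 0.24936823 0.04      ]
```

```bash
python3 -c "
from h import *
print(sign_off())"
```

```text
the job is handed in; nothing more can be done
None
```

I found the loaded case by weight (about 0.54 kg), set it in the lane and slid it under the bridge until it stopped dead against the red end stop; I never lifted the two empty cases or touched anything else, and I handed the job in at about 21 s.

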